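Get a lock-out padlock ready from the welding bay's tool chest

TASK

A machine in the welding bay is to be locked out: pull the top drawer of the tool chest fully open and, leaving the combination padlock lying in its foam, turn its dial clockwise, notch by notch, until it clicks in the third notch clockwise from the shackle (three o'clock, with the shackle as twelve), then pull the shackle all the way out. Then lift the padlock out by its body and finish holding it up for your colleague, level with the dial upward, the shackle still open and untouched, the whole lock at least 10 cm above the top of the chest. Finish while holding it; leave the key padlock in its pocket and the other things as they are.

Things in the scene. Friction and masses are not known exactly. Their poses are not given: they have to be found in the camera images.
- drawer (a joint): top drawer of a blue bench-top tool chest (300 deep, 370 wide, 158 mm high, rubber top, front towards the robot). Value: distance pulled out towards the robot, 0 shut (at the start) to 0.165 m at its stop. About 1.5 N of friction; stays where left. The front panel is 64 mm high, its top edge 9 mm below the chest's top. The drawer below it (handle 74 mm lower) is not needed
- drawer_handle (a point): middle of the top drawer's handle: round steel bar 11 mm thick, 140 mm long along its own y, 35 mm in front of the drawer's front panel, 32 mm below the chest's top. Axes as the chest: x points into the chest (the drawer opens along -x), z up
- foam (a point): in the top drawer: on the floor of the tool foam's pockets, midway between the two locks, 112 mm behind the handle bar, 60 mm below the chest's top; axes as the handle. Two equal pockets, 20 mm deep, centred 87.5 mm to either side (y): one holds the combination padlock, the other the key padlock; which is where varies. They lie flat, shackle towards this frame's -y; 1 mm of play, so they cannot turn
- lock_center (a point): centre of the combination padlock's steel case, 58 mm along its x, 60 mm along y, 28 mm high (lies on the pocket floor), 0.43 kg in all. Shackle along its -x, dial on its upper (+z) face, centred over this point. Beside the middle of its y faces the foam has finger recesses 36 mm long, 29 mm wide, down to the pocket floor. Drawer open, it is 88 mm in front of the chest
- dial_grip (a point): on the dial's axis, half-way up its grip, 25 mm above lock_center. Black dial disc 47 mm across, 4 mm thick, with a raised straight bar on it: 9 mm thick, 14 mm high (7 mm above and below this point), 21 mm from the axis to its pointed end (white line on top), 13 mm to the blunt end. Own x along the bar, pointed end at -x. 12 white marks round the dial, the longest at the shackle
- lock_dial (a joint): angle of the pointer in rad, clockwise seen from above, from the shackle: 0 pointing at the shackle, 1.571 third notch clockwise, where the lock opens (within about 0.1). A notch clicks every 0.524 rad; let go between two, the dial drops into the nearer by itself. About 0.06 N m turns it out of a notch. It starts 1 to 3 notches short of 1.571
- lock_shackle (a joint): how far the shackle is pulled out along the lock's -x: 0 shut to 0.020 m fully out (short leg then clear of the body). Blocked inside except with the dial in its opening notch; then it slides with about 2 N of friction and stays where left. No spring
- shackle_grip (a point): midway between the shackle's straight legs, 21 mm in front of the body (when shut), 14 mm above the pocket floor; moves with the shackle; axes as lock_center. Round bar 9 mm thick, 46 mm wide over the legs along y, 28 mm between them; bow's outside 29 mm farther along -x. Open bay in the foam round it, down to the pocket floor: 38 mm beside each leg, 37 mm before the bow
- keylock_center (a point): centre of the body of a key padlock of the same size in the other pocket, without a dial. Leave it in its pocket
- magnet: red magnetic welding square, 100 x 100 x 17 mm, on top of the chest; origin under the middle of one leg. Leave alone
- tin: tin, 68 mm across, 110 mm high, standing on the bench to the robot's left; origin under its centre. Leave alone
- hammer: steel chipping hammer, 250 mm long, lying on the bench to the robot's right; origin under its shaft. Leave alone

How it is judged:
By the outcome, as a careful person would: the job done as asked, in the order asked, and still so for the second after the job is handed in, while the arm keeps its last pose, push and grip.
It also fails if it takes over 58 s, if anything falls off the work surface, if the arm or the gripper's body presses on something with over 40 N, if the wrist force passes 120 N, or if a joint passes its speed limit or range.

ROBOT

A 6-joint arm with a two-finger parallel gripper is mounted at the origin on the work surface. World frame = base frame: x ahead of the robot, y to its left, z up, the work surface at z = 0. Lengths are in mm, angles in degrees, forces in N, time in s.
With the tool pointing down it reaches from about 250 to 775 mm from the base axis. Payload 4 kg.
Tool frame: the origin (TCP) lies at the centre of the arm's flange, where the gripper is bolted on; the fingertips stand 199 mm ahead of it and the grasp point (between the pads) lies 180 mm ahead of it; z points along the fingers, y is the line along which they close (so a half turn about z gives the same grasp; the last joint's range is limited). The gripper opens to 94 mm and grips with 3 to 60 N. Pads are 16 mm wide; open, the fingers measure 119 mm over their backs; the gripper's body (75 mm by 177 mm) begins 78 mm behind the grasp point.
Start: joints at [57.347, 4.996, 78.535, -0, 96.463, -5.907], TCP at [247.519, 491.156, 404.706] pointing down, gripper open.
Joint ranges: [-177.83, 177.83], [-43.37, 116.18], [15.69, 146.23], [-61.86, 241.86], [9.47, 152.12], [-147.06, 147.06]. Speed limits (degrees/s): [159.86, 159.86, 180, 180, 180, 180].

INTERFACE

Orientations are given as a 3x3 rotation matrix whose columns are the frame's x, y, z axes.
In Python, from bench import bot, imaging, workorder gives the robot as it stands. The module is installed in compiled form; this text tells all that it offers.
- The arm moves only by the tool apply_moves, never from a script. Its argument "increments" is a list of rows, each a list of 2 entries, a list of its own where there are three numbers: the shift along the tool's x, y, z in m, then the turn about the tool's z in rad. In form: [[[tx, ty, tz], spin], ...]. A call has 1 to 10 rows; each row shifts and turns the commanded pose from where the row before left it, along the tool's axes as they then stand; what a row does not reach is not made up. A row lasts 1/12 s, in which the tool goes at most 41.7 mm and 7.16 degrees, less where a joint would pass 70% of its speed; a pose out of reach is approached as far as the arm can. A call is refused whole if a number of a shift passes 0.0417 or a number of a turn 0.125, either way. A call with a gripper value outside its range is refused whole. "fingers" is the gripper command: -1 is shut, 1 is fully open, values between are in proportion, set as the call begins (left out, the last holds). The fingers move at their own pace and stop on an object; "grip_force" is the grip in N (left out, the last holds). Time passes only in rows, so rows that do not move let the fingers close. It gives the time, the measured TCP pose, the force, the opening and the grip force at its end, in the units of the state.
- bot.observe(): the state, without advancing time (a new reading comes with each control period).
- imaging.snapshot(name): name is "scene" or "top" or "wrist"; returns the picture (400x640x3 uint8, red, green, blue); there is no depth.
- imaging.get_calibration(name): a dict with "fx", "fy", "cx", "cy" (pixels), "extrinsics" (4x4, takes a point from camera to world coordinates). Camera axes: x right, y down, z forward; pixel columns grow to the right and rows downward; lengths in mm; the calibration is good to about 2 mm. A picture is of the moment at which its call begins: read the wrist's pose just before it. get_calibration takes no time and is no camera call; for the wrist camera it gives the pose at the moment of the call.
- workorder.close_job(): hands the job in; it is judged then, once.
The state is a dict: "clock": time; "joints": joint angles; "joint_velocities": joint speeds; "tau": joint torques, N m; "eef_pos": TCP position; "tool_rot": TCP orientation; "contact_force": force on the tool from outside, world axes, zero at the start; "ft_torque": the same for the moment, N m; "width": opening from 0.0 (shut) to 1.0 (fully open); "finger_force": force on a finger pad.
Only numpy, scipy, OpenCV 4.12 (cv2) and the standard library are available. Lean on these libraries where they do the work, as an engineer would, in place of code of your own. Each camera call takes 0.05 s, during which the arm holds its last target. There are 200 camera calls.

## Working session

There is one attempt and no reset: what is moved stays moved. The work goes in short steps, Python scripts to look and compute and a tool call to move; the robot and the scene stay as the last step left them, time stands still between calls to the robot, and variables do not carry over. Pictures are saved under pics/ and viewed, at most 10 in all, crops included, and the job is handed in when it is done.

Besides the shell and the picture viewer there is one more tool, called after "Emit:" in YAML: its name, and indented under it one key for each argument. apply_moves: Moves the arm, as the interface text tells. Its arguments: {"type":"object","properties":{"increments":{"type":"array","items":{"type":"array"}},"fingers":{"type":"number"},"grip_force":{"type":"number"}},"required":["increments"]}

```bash
mkdir -p pics; python3 - <<'E'
from bench import bot, imaging
import cv2,numpy as np
np.set_printoptions(precision=4,suppress=True)
s=bot.observe();print({k:np.array(v) for k,v in s.items()})
for n in("scene","top"):
    im=imaging.snapshot(n);cv2.imwrite(f"pics/{n}0.png",im[:,:,::-1]);c=imaging.get_calibration(n);print(n,c)
print(imaging.get_calibration("wrist"))
E
```

```text
{'clock': array(0.), 'joints': array([57.3462,  5.0403, 78.623 ,  0.    , 96.4639, -5.9073]), 'joint_velocities': array([ 0.0322,  0.0713, -0.0749, -0.0798,  0.0248, -0.0718]), 'tau': array([  0.0001, -34.0183, -30.2425,   0.0718,   0.0331,  -0.0002]), 'eef_pos': array([247.4713, 491.0602, 403.5075]), 'tool_rot': array([[-0.893 ,  0.45  , -0.0012],
       [ 0.45  ,  0.893 , -0.0019],
       [ 0.0002, -0.0022, -1.    ]]), 'contact_force': array([ 0.1589, -0.2311, -0.4914]), 'ft_torque': array([0.002 , 0.0083, 0.0311]), 'finger_force': array(0.), 'width': array(1.0002)}
scene {'fx': 371.95065430743745, 'fy': 371.95065430743745, 'cx': 316.608626680547, 'cy': 202.04324877712642, 'extrinsics': array([[   0.2673,    0.811 ,   -0.5204, 1174.1996],
       [   0.9636,   -0.2229,    0.1476, -163.5332],
       [   0.0036,   -0.5409,   -0.841 , 1093.4349],
       [   0.    ,    0.    ,    0.    ,    1.    ]])}
top {'fx': 361.98936599532664, 'fy': 361.98936599532664, 'cx': 318.44882402937753, 'cy': 200.87691513455533, 'extrinsics': array([[  -0.0033,   -0.9945,    0.1042,  452.6465],
       [  -1.    ,    0.0034,    0.0004,    2.6376],
       [  -0.0008,   -0.1042,   -0.9946, 1280.9292],
       [   0.    ,    0.    ,    0.    ,    1.    ]])}
{'fx': 327.50471004258185, 'fy': 327.50471004258185, 'cx': 325.4205037505873, 'cy': 198.11333269729116, 'extrinsics': array([[  0.4497,   0.859 ,   0.2448, 176.0883],
       [  0.8932,  -0.4322,  -0.1244, 528.1058],
       [ -0.0011,   0.2746,  -0.9616, 383.2882],
       [  0.    ,   0.    ,   0.    ,   1.    ]])}
```

View pics/top0.png

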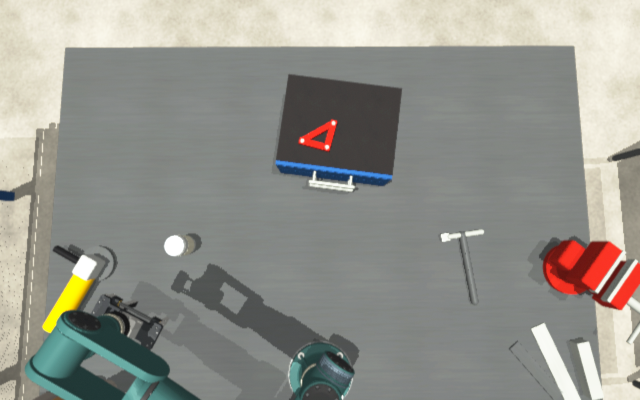

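View pics/scene0.png

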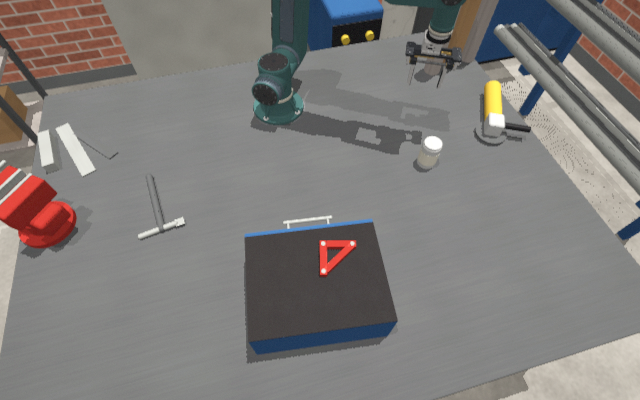

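The top view shows the chest top spanning about (290,75), (402,88), (393,178), (277,162), with the handle near (332,184), the tin at (175,245) and the hammer at (465,265). The scene view agrees, with the handle at about (308,220).

```bash
cat > h.py <<'E'
from bench import bot, imaging
import cv2,numpy as np
np.set_printoptions(precision=4,suppress=True)
def ray(c,uv,z):
    uv=np.atleast_2d(np.array(uv,float));E=c["extrinsics"]
    d=np.c_[(uv[:,0]-c["cx"])/c["fx"],(uv[:,1]-c["cy"])/c["fy"],np.ones(len(uv))]@E[:3,:3].T
    o=E[:3,3];return o+d*((z-o[2])/d[:,2])[:,None]
def proj(c,P):
    E=c["extrinsics"];q=(np.atleast_2d(P)-E[:3,3])@E[:3,:3]
    return np.c_[q[:,0]/q[:,2]*c["fx"]+c["cx"],q[:,1]/q[:,2]*c["fy"]+c["cy"]]
def snap(n,f=None):
    c=imaging.get_calibration(n);im=imaging.snapshot(n)
    if f:cv2.imwrite(f"pics/{f}.png",im[:,:,::-1])
    return c,im
def totool(dw):  # world vec mm -> tool m
    return np.array(bot.observe()["tool_rot"]).T@np.array(dw)/1000
E
python3 - <<'E'
from h import *
c=imaging.get_calibration("top");im=cv2.imread("pics/top0.png")[:,:,::-1].astype(int)
m=(im.max(2)<75);m[:60]=0;m[200:]=0;m[:,:260]=0;m[:,420:]=0
n,l,st,ce=cv2.connectedComponentsWithStats(m.astype(np.uint8));k=1+np.argmax(st[1:,4])
pts=np.argwhere(l==k)[:,::-1].astype(np.float32)
W=ray(c,pts,158)[:,:2].astype(np.float32);r=cv2.minAreaRect(W);print(r,cv2.boxPoints(r))
b=(im.min(2)>170);b[:172]=0;b[200:]=0;b[:,:290]=0;b[:,375:]=0
p=np.argwhere(b)[:,::-1];H=ray(c,p,130)[:,:2].astype(np.float32);r=cv2.minAreaRect(H);print(len(p),r,cv2.boxPoints(r))
c=imaging.get_calibration("scene");im=cv2.imread("pics/scene0.png")[:,:,::-1].astype(int)
b=(im.min(2)>150);b[:212]=0;b[232:]=0;b[:,:275]=0;b[:,340:]=0
p=np.argwhere(b)[:,::-1];H=ray(c,p,130)[:,:2].astype(np.float32);r=cv2.minAreaRect(H);print(len(p),r,cv2.boxPoints(r))
E
```

```text
((818.6256103515625, -63.58497619628906), (366.10308837890625, 279.5906982421875), 82.36605072021484) [[ 655.752  -226.4432]
 [ 932.8647 -263.5851]
 [ 981.4992   99.2733]
 [ 704.3865  136.4151]]
331 ((637.4735107421875, -40.09254455566406), (146.24166870117188, 48.74836349487305), 82.03427124023438) [[ 603.2014 -109.1301]
 [ 651.4794 -115.8856]
 [ 671.7456   28.945 ]
 [ 623.4677   35.7005]]
215 ((637.454345703125, -37.80333709716797), (148.11019897460938, 29.073286056518555), 82.30110931396484) [[ 613.1278 -109.2435]
 [ 641.939  -113.1383]
 [ 661.7809   33.6368]
 [ 632.9697   37.5316]]
```

Emit:
apply_moves:
  increments:
    - [[-0.0306,-0.017,-0.0026],0]
    - [[-0.0306,-0.017,-0.0026],0]
    - [[-0.0306,-0.017,-0.0026],0]
    - [[-0.0306,-0.017,-0.0026],0]
    - [[-0.0306,-0.017,-0.0026],0]
    - [[-0.0306,-0.017,-0.0026],0]
    - [[-0.0306,-0.017,-0.0026],0]
    - [[-0.0306,-0.017,-0.0026],0]
    - [[-0.0306,-0.017,-0.0026],0]

```text
clock: 0.85
eef_pos: [425.1, 229.0, 427.8]
tool_rot: [[-0.893, 0.45, -0.001], [0.45, 0.893, -0.0], [0.0, -0.0, -1.0]]
contact_force: [0.7, 0.2, -0.4]
width: 0.993
finger_force: 0.0
```

Emit:
apply_moves:
  increments:
    - [[-0.0306,-0.017,-0.0026],0]
    - [[-0.0306,-0.017,-0.0026],0]
    - [[-0.0306,-0.017,-0.0026],0]
    - [[-0.0306,-0.017,-0.0026],0]
    - [[-0.0306,-0.017,-0.0026],0]
    - [[-0.0306,-0.017,-0.0026],0]
    - [[-0.0306,-0.017,-0.0026],0]
    - [[-0.0306,-0.017,-0.0026],0]
    - [[-0.0306,-0.017,-0.0026],0]

```text
clock: 1.6
eef_pos: [602.4, -31.6, 450.9]
tool_rot: [[-0.893, 0.45, -0.001], [0.45, 0.893, 0.0], [0.001, -0.0, -1.0]]
contact_force: [1.4, 0.2, -1.1]
width: 0.996
finger_force: 0.0
```

Emit:
apply_moves:
  increments:
    - [[0,0,0],0.124]
    - [[0,0,0],0.124]
    - [[0,0,0],0.124]
    - [[0,0,0],0.124]
    - [[0,0,0],0.124]
    - [[0,0,0],0.124]
    - [[0,0,0],0.124]
    - [[0,0,0],0.124]
    - [[0,0,0],0.124]
    - [[0,0,0],0.121]
  fingers: -0.45

```text
clock: 2.43
eef_pos: [601.7, -30.0, 450.6]
tool_rot: [[0.139, 0.99, -0.001], [0.99, -0.139, 0.0], [0.0, -0.002, -1.0]]
contact_force: [0.9, 0.0, -0.4]
width: 0.329
finger_force: 0.0
```

```bash
python3 - <<'E'
from h import *
s=bot.observe();print(s["clock"],s["eef_pos"],s["tool_rot"],s["joints"],s["width"])
c,im=snap("wrist","w1");print(c)
E
```

```text
2.4333 [601.7233 -29.9908 450.6418] [[ 0.1387  0.9903 -0.0015]
 [ 0.9903 -0.1387  0.0003]
 [ 0.0001 -0.0015 -1.    ]] [ -8.2451  11.5997  65.9247   0.0045 102.5624  -0.2743] 0.3289445082885764
{'fx': 327.50471004258185, 'fy': 327.50471004258185, 'cx': 325.4205037505873, 'cy': 198.11333269729116, 'extrinsics': array([[  0.9904,  -0.1322,  -0.0407, 613.5446],
       [ -0.1383,  -0.9523,  -0.272 ,  50.6604],
       [ -0.0028,   0.275 ,  -0.9614, 430.3115],
       [  0.    ,   0.    ,   0.    ,   1.    ]])}
```

View pics/w1.png

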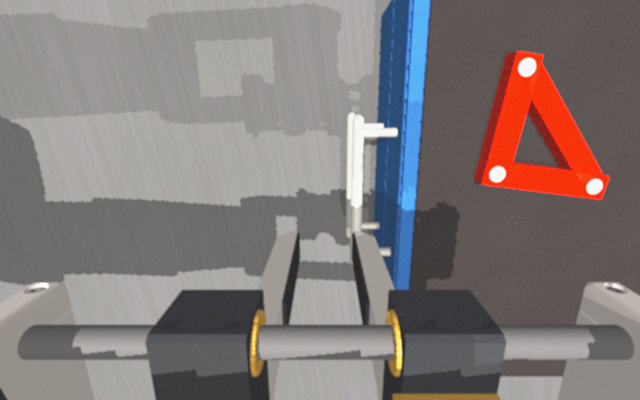

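Two handle bars overlap in the wrist view. The upper drawer's is the longer, nearer one at columns 355–362, rows 115–235, with the blue front panel to its right at column 405.

```bash
python3 - <<'E'
from h import *
c=imaging.get_calibration("wrist")
im=cv2.imread("pics/w1.png")[:,:,::-1].astype(int)
for r in (118,125,140,160,180,200,215,230):
    g=im[r,340:375].min(1);print(r,g)
cs=[]
print(ray(c,[[358,118],[357,160],[356,200],[356,235]],126))
print("edge right of blue z158",ray(c,[[426,20],[411,250]],158), "front edge", ray(c,[[417,20],[399,250]],149))
E
```

```text
118 [149 147 147 150 144 144 149 175 216 233 243 246 244 225 219 232 240 244
 246 247 246 244 236 212 165 147 148 151 148 146 150 143 149 144 150]
125 [149 148 148 148 147 142 150 179 219 236 244 242 223 213 225 237 245 247
 247 247 247 246 241 231 238 243 244 245 244 244 244 244 245 244 245]
140 [155 149 145 151 143 147 159 195 223 237 244 242 219 213 229 240 246 248
 247 247 247 246 240 205 139 108 106 104 106 113 111 104 102  99  98]
160 [150 143 148 145 143 143 160 204 229 239 241 232 215 219 233 240 244 245
 245 244 241 236 213 164 151 165 169 172 169 160 153 146 145 147 148]
180 [151 146 145 144 146 145 169 211 232 241 237 223 225 240 246 247 247 247
 247 247 246 236 207 175 169 167 167 168 165 157 149 148 149 148 134]
200 [ 92  88  88  88  90  96 113 134 140 154 172 206 232 243 246 247 247 247
 247 247 245 224 157 110 103 108 109 105  96  88  88  89  89  89  75]
215 [108 109 102  99  94 102 123 135 146 148 148 147 160 173 185 199 204 208
 199 188 174 156 125 112 106 104 106 110 101  96  90  85  90  83  57]
230 [107 110 106 103 109 120 146 172 180 182 167 155 170 179 186 193 199 195
 195 185 166 134 116 110 116 110 106 101  96  96  92  94  83  77  59]
[[640.5011  34.8871 126.    ]
 [635.194   -2.9216 126.    ]
 [629.7313 -41.5067 126.    ]
 [625.4927 -77.6768 126.    ]]
edge right of blue z158 [[696.2065 100.1375 158.    ]
 [671.85   -85.6925 158.    ]] front edge [[692.0501 102.7641 149.    ]
 [662.6633 -88.6201 149.    ]]
```

Emit:
apply_moves:
  increments:
    - [[-0.001,0.0147,0.01],0]
    - [[-0.001,0.0147,0.01],0]
    - [[0,0,0.03],0]
    - [[0,0,0.03],0]
    - [[0,0,0.025],0]
    - [[0,0,0],0]
  fingers: -0.46

```text
clock: 2.98
eef_pos: [629.3, -35.7, 338.4]
tool_rot: [[0.13, 0.991, -0.014], [0.991, -0.13, 0.002], [0.0, -0.014, -1.0]]
contact_force: [-0.7, -0.7, -0.9]
width: 0.27
finger_force: 0.0
```

```bash
python3 - <<'E'
from h import *
s=bot.observe();print(s["clock"],s["eef_pos"],s["contact_force"],s["width"])
c,im=snap("wrist","w2")
E
```

```text
2.9833 [629.3109 -35.7125 338.4258] [-0.7233 -0.744  -0.9253] 0.2703417787304644
```

View pics/w2.png

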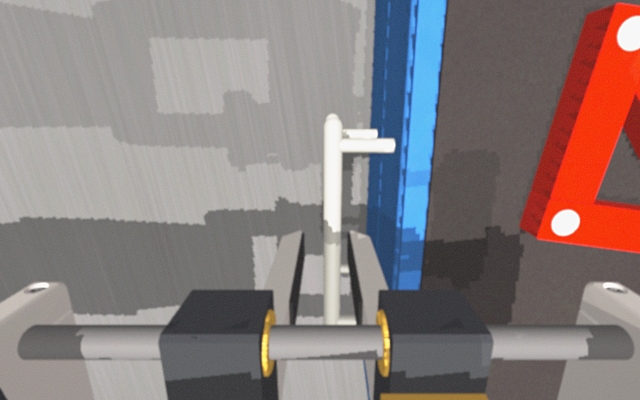

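The bar runs centrally between the fingers (column 333, fingertips at 298 and 352). I'll descend and grip.

Emit:
apply_moves:
  increments:
    - [[0,0.001,0.015],0]
    - [[0,0,0.015],0]
    - [[0,0,0],0]
    - [[0,0,0],0]

```text
clock: 3.37
eef_pos: [631.8, -36.0, 317.8]
tool_rot: [[0.132, 0.991, 0.001], [0.991, -0.132, -0.0], [0.0, 0.001, -1.0]]
contact_force: [-0.2, -0.3, 0.3]
width: 0.274
finger_force: 0.0
```

Emit:
apply_moves:
  increments:
    - [[0,0,0],0]
    - [[0,0,0],0]
    - [[0,0,0],0]
    - [[0,0,0],0]
  fingers: -1
  grip_force: 30

```text
clock: 3.7
eef_pos: [630.8, -35.8, 318.7]
tool_rot: [[0.132, 0.991, -0.002], [0.991, -0.132, 0.0], [-0.0, -0.002, -1.0]]
contact_force: [-5.8, 0.3, 4.0]
width: 0.108
finger_force: 30.0
```

Emit:
apply_moves:
  increments:
    - [[0,-0.017,0],0]
    - [[0,-0.017,0],0]
    - [[0,-0.017,0],0]
    - [[0,-0.017,0],0]
    - [[0,-0.017,0],0]
    - [[0,-0.017,0],0]
    - [[0,-0.017,0],0]
    - [[0,-0.017,0],0]
    - [[0,-0.017,0],0]
    - [[0,-0.012,0],0]

```text
clock: 4.53
eef_pos: [467.4, -14.0, 318.7]
tool_rot: [[0.132, 0.991, 0.005], [0.991, -0.132, -0.0], [0.0, 0.005, -1.0]]
contact_force: [1.8, -0.0, 2.6]
width: 0.108
finger_force: 30.0
```

Emit:
apply_moves:
  increments:
    - [[0,-0.001,0],0]
    - [[0,-0.001,0],0]
    - [[0,0,0],0]

```text
clock: 4.78
eef_pos: [466.5, -13.8, 318.5]
tool_rot: [[0.133, 0.991, 0.003], [0.991, -0.133, 0.0], [0.0, 0.003, -1.0]]
contact_force: [-1.8, 0.6, 7.8]
width: 0.104
finger_force: 30.0
```

Emit:
apply_moves:
  increments:
    - [[0,-0.002,0],0]
    - [[0,-0.002,0],0]
    - [[0,0,0],0]

```text
clock: 5.03
eef_pos: [464.6, -13.6, 318.6]
tool_rot: [[0.133, 0.991, 0.011], [0.991, -0.133, -0.001], [0.001, 0.011, -1.0]]
contact_force: [7.3, -0.3, 0.9]
width: 0.111
finger_force: 30.0
```

Emit:
apply_moves:
  increments:
    - [[0,0.002,0],0]
    - [[0,0.0,0],0]
    - [[0,0,0],0]
  fingers: -0.46

```text
clock: 5.28
eef_pos: [464.1, -13.7, 315.7]
tool_rot: [[0.133, 0.991, -0.003], [0.991, -0.133, 0.0], [-0.0, -0.003, -1.0]]
contact_force: [-0.3, 0.6, 0.1]
width: 0.257
finger_force: 0.0
```

Emit:
apply_moves:
  increments:
    - [[0,0,-0.035],0]
    - [[0,0,-0.035],0]
    - [[0,0,-0.03],0]
    - [[0,0.025,-0.03],0]
    - [[0,0.025,-0.03],0]
    - [[0,0.025,-0.0],0]
    - [[0,0.025,0],0]
    - [[0,0,0],0]

```text
clock: 5.95
eef_pos: [566.4, -27.6, 473.9]
tool_rot: [[0.133, 0.991, -0.003], [0.991, -0.133, 0.0], [-0.0, -0.003, -1.0]]
contact_force: [-1.6, 0.2, -0.7]
width: 0.268
finger_force: 0.0
```

```bash
python3 - <<'E'
from h import *
s=bot.observe();print(s["clock"],s["eef_pos"],s["tool_rot"],s["width"])
c,im=snap("wrist","w3");ct,it=snap("top","t3")
a=im[:,:,::-1];b=cv2.resize(it[100:300,220:420,::-1],(400,400),interpolation=cv2.INTER_CUBIC)
cv2.imwrite("pics/m3.png",cv2.resize(np.hstack([a,b]),(800,308)))
cv2.imwrite("pics/w3b.png",cv2.resize(a,(800,500)))
np.save("c3.npy",c["extrinsics"])
E
```

```text
5.95 [566.3751 -27.618  473.915 ] [[ 0.1331  0.9911 -0.0028]
 [ 0.9911 -0.1331  0.0002]
 [-0.0001 -0.0028 -1.    ]] 0.2681356351481631
```

View pics/m3.png

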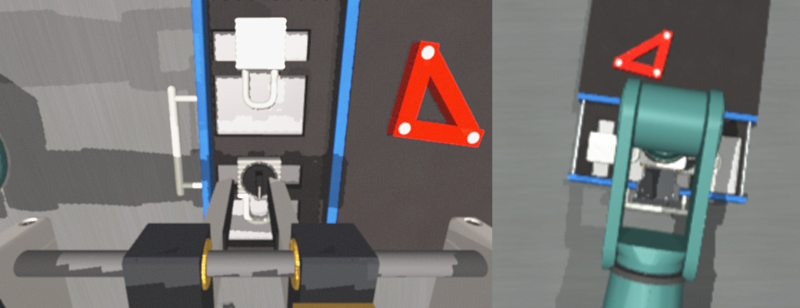

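The left panel shows the key padlock at about (260,45) and the combination padlock at about (258,180), on the -y side and partly behind the fingers. I'll shift over it to see the dial.

Emit:
apply_moves:
  increments:
    - [[-0.03,0,0.01],0]
    - [[-0.03,0,0.02],0]
    - [[-0.03,0,0.02],0]
    - [[-0.02,0,0.01],0]
    - [[0,0,0],0]
    - [[0,0,0],0]

```text
clock: 6.55
eef_pos: [547.4, -136.2, 415.6]
tool_rot: [[0.135, 0.991, -0.002], [0.991, -0.135, 0.002], [0.001, -0.003, -1.0]]
contact_force: [-0.5, 0.2, 0.3]
width: 0.273
finger_force: 0.0
```

```bash
python3 - <<'E'
from h import *
s=bot.observe();print(s["clock"],s["eef_pos"],s["tool_rot"],s["width"])
c,im=snap("wrist","w4");np.save("c4.npy",c["extrinsics"])
cv2.imwrite("pics/w4b.png",cv2.resize(im[0:300,180:500,::-1],(640,600),interpolation=cv2.INTER_CUBIC))
E
```

```text
6.55 [ 547.399  -136.2488  415.6263] [[ 0.1345  0.9909 -0.0025]
 [ 0.9909 -0.1345  0.0016]
 [ 0.0012 -0.0027 -1.    ]] 0.2726957742792787
```

View pics/w4b.png

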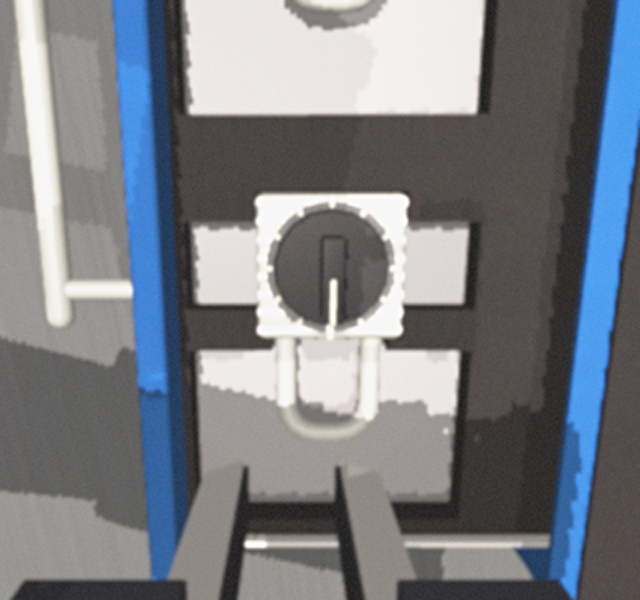

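The dial pointer (crop (333,300), axis (332,267)) points at the shackle, so the dial is at 0 and needs three notches. The case spans crop columns 256–408, rows 194–337.

```bash
python3 - <<'E'
from h import *
c=imaging.get_calibration("wrist");c["extrinsics"]=np.load("c4.npy")
im=cv2.imread("pics/w4.png").astype(np.uint8)
d=(im.max(2)<110).astype(np.uint8)
roi=np.zeros_like(d);roi[97:168,308:384]=1
d=cv2.morphologyEx(d*roi,cv2.MORPH_OPEN,np.ones((3,3)))
k,l,st,ce=cv2.connectedComponentsWithStats(d);
i=l[133,340];pts=np.argwhere(l==i)[:,::-1];print(st[i],ce[i])
W=ray(c,pts,130)[:,:2].astype(np.float32);h=cv2.convexHull(W);print("disc",cv2.minEnclosingCircle(h),cv2.fitEllipse(h))
b=[[256,194],[408,194],[405,337],[257,337]];B=np.array(b)/2+[180,0]
P=ray(c,B,126)[:,:2];print("body",P,P.mean(0))
S=ray(c,np.array([[287,370],[370,370],[329,438]])/2+[180,0],112)[:,:2];print("shackle",S)
E
```

```text
[ 317  105   57   57 2443] [344.6971 132.3835]
disc ((570.1051635742188, -79.57365417480469), 22.87812614440918) ((570.1329345703125, -79.46532440185547), (44.96223068237305, 45.21577453613281), 119.0310287475586)
body [[ 545.0295  -47.6696]
 [ 604.1976  -55.6856]
 [ 598.0845 -112.3049]
 [ 536.9751 -104.0789]] [571.0717 -79.9348]
shackle [[ 546.8574 -123.097 ]
 [ 583.4229 -128.0113]
 [ 561.5759 -157.3801]]
```

Emit:
apply_moves:
  increments:
    - [[0.02,0.005,0],0]
    - [[0.02,0.005,0.01],0]
    - [[0.019,0.005,0.02],0]
    - [[0,0,0.02],0]
    - [[0,0,0.018],0]
    - [[0,0,0],0]
    - [[0,0,0],0]
    - [[0,0,0],0]

```text
clock: 7.27
eef_pos: [571.5, -78.7, 350.6]
tool_rot: [[0.132, 0.991, 0.003], [0.991, -0.132, -0.0], [-0.0, 0.003, -1.0]]
contact_force: [-0.1, 0.2, 0.6]
width: 0.27
finger_force: 0.0
```

```bash
python3 - <<'E'
from h import *
s=bot.observe();print(s["clock"],s["eef_pos"],s["tool_rot"],s["contact_force"],s["ft_torque"])
c,im=snap("wrist","w5");print(proj(c,[[570.3,-79.6,130],[570.3,-79.6,144]]))
cv2.imwrite("pics/w5b.png",cv2.resize(im[150:350,220:440,::-1],(660,600),interpolation=cv2.INTER_CUBIC))
E
```

```text
7.2667 [571.4819 -78.697  350.647 ] [[ 0.1316  0.9913  0.0031]
 [ 0.9913 -0.1316 -0.0005]
 [-0.      0.0031 -1.    ]] [-0.1384  0.1842  0.641 ] [-0.0025  0.1023  0.0372]
[[322.2648 235.039 ]
 [322.0953 243.7519]]
```

View pics/w5b.png

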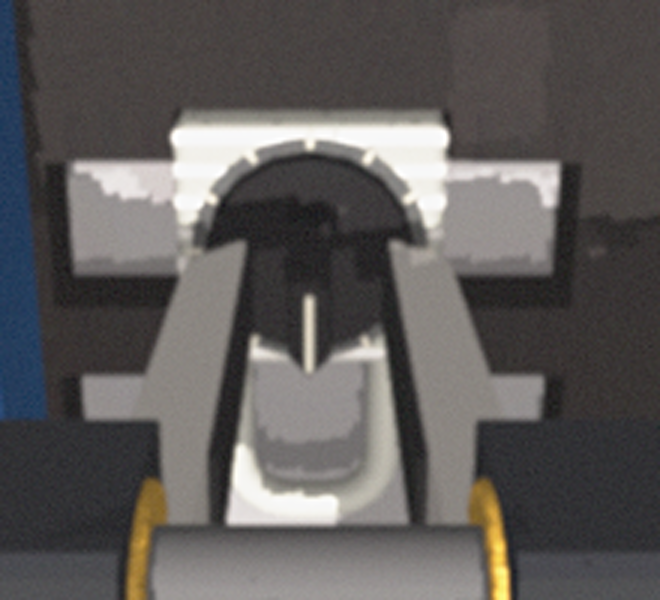

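The bar (crop column 308) sits about 2 mm left of the finger midline (column 317). I'll correct that, descend and close.

Emit:
apply_moves:
  increments:
    - [[-0.001,-0.0017,0.006],0]
    - [[0,0,0.007],0]
    - [[0,0,0.006],0]
    - [[0,0,0],0]
    - [[0,0,0],0]
    - [[0,0,0],0]

```text
clock: 7.82
eef_pos: [569.5, -80.4, 329.9]
tool_rot: [[0.133, 0.991, 0.001], [0.991, -0.133, -0.0], [-0.0, 0.001, -1.0]]
contact_force: [0.0, 0.4, 4.6]
width: 0.269
finger_force: 1.8
```

Emit:
apply_moves:
  increments:
    - [[0,0,0],0]
    - [[0,0,0],0]
    - [[0,0,0],0]
    - [[0,0,0],0]
  fingers: -1
  grip_force: 25

```text
clock: 8.15
eef_pos: [569.8, -80.2, 330.0]
tool_rot: [[0.133, 0.991, 0.002], [0.991, -0.133, -0.0], [0.0, 0.002, -1.0]]
contact_force: [1.2, -1.0, 5.1]
width: 0.091
finger_force: 25.7
```

Emit:
apply_moves:
  increments:
    - [[0,0,-0.001],0.1047]
    - [[0,0,0],0.1047]
    - [[0,0,0],0.1047]
    - [[0,0,0],0.1047]
    - [[0,0,0],0.1047]
    - [[0,0,0],0]
    - [[0,0,0],0]
    - [[0,0,0],0]

```text
clock: 8.82
eef_pos: [569.9, -80.2, 330.0]
tool_rot: [[0.609, 0.793, 0.001], [0.793, -0.609, -0.0], [0.001, 0.001, -1.0]]
contact_force: [6.1, -1.7, 0.1]
width: 0.091
finger_force: 25.7
```

Emit:
apply_moves:
  increments:
    - [[0,0,0],0.1047]
    - [[0,0,0],0.1047]
    - [[0,0,0],0.1047]
    - [[0,0,0],0.1047]
    - [[0,0,0],0.1047]
    - [[0,0,0],0]
    - [[0,0,0],0]
    - [[0,0,0],0]

```text
clock: 9.48
eef_pos: [570.0, -80.4, 330.1]
tool_rot: [[0.924, 0.382, 0.002], [0.382, -0.924, -0.001], [0.002, 0.001, -1.0]]
contact_force: [5.9, -1.3, -1.4]
width: 0.09
finger_force: 25.8
```

Emit:
apply_moves:
  increments:
    - [[0,0,0],0.1047]
    - [[0,0,0],0.1047]
    - [[0,0,0],0.1047]
    - [[0,0,0],0.1047]
    - [[0,0,0],0.1047]
    - [[0,0,0],0]
    - [[0,0,0],0]
    - [[0,0,0],0]

```text
clock: 10.15
eef_pos: [570.0, -80.7, 330.1]
tool_rot: [[0.991, -0.131, 0.002], [-0.131, -0.991, -0.001], [0.002, 0.001, -1.0]]
contact_force: [4.7, -1.8, -0.9]
width: 0.092
finger_force: 25.9
```

Emit:
apply_moves:
  increments:
    - [[0,0,0],0]
    - [[0,0,0],0]
    - [[0,0,0],0]
    - [[0,0,-0.015],0]
    - [[0,0,-0.03],0]
    - [[0,0,-0.03],0]
    - [[0,0,-0.01],-0.12]
    - [[0,0,0],-0.12]
    - [[0,0,0],-0.12]
    - [[0,0,0],-0.12]
  fingers: -0.4

```text
clock: 10.98
eef_pos: [569.0, -80.0, 415.2]
tool_rot: [[0.938, 0.347, -0.002], [0.347, -0.938, 0.001], [-0.002, -0.001, -1.0]]
contact_force: [-0.0, -0.2, -0.4]
width: 0.301
finger_force: 0.0
```

Emit:
apply_moves:
  increments:
    - [[0,0,0],-0.12]
    - [[0,0,0],-0.12]
    - [[0,0,0],-0.12]
    - [[0,0,0],-0.12]
    - [[0,0,0],-0.12]
    - [[0,0,0],-0.12]
    - [[0,0,0],-0.12]
    - [[0,0,0],-0.12]
    - [[0,0,0],-0.13]

```text
out of range: a turn must lie within [-0.125, 0.125]
```

Emit:
apply_moves:
  increments:
    - [[0,0,0],-0.1204]
    - [[0,0,0],-0.1204]
    - [[0,0,0],-0.1204]
    - [[0,0,0],-0.1204]
    - [[0,0,0],-0.1204]
    - [[0,0,0],-0.1204]
    - [[0,0,0],-0.1204]
    - [[0,0,0],-0.1204]
    - [[0,0,0],-0.1204]
  fingers: 0.45

```text
clock: 11.73
eef_pos: [569.0, -80.0, 414.5]
tool_rot: [[0.133, 0.991, -0.003], [0.991, -0.133, 0.001], [0.0, -0.003, -1.0]]
contact_force: [-1.1, 0.5, -0.2]
width: 0.723
finger_force: 0.0
```

Emit:
apply_moves:
  increments:
    - [[-0.025,0,0],0]
    - [[-0.025,0,0.01],0]
    - [[0,0,0.02],0]
    - [[0,0,0.02],0]
    - [[0,0,0],0]
    - [[0,0,0],0]

```text
clock: 12.23
eef_pos: [561.9, -129.5, 363.6]
tool_rot: [[0.139, 0.99, -0.005], [0.99, -0.139, 0.002], [0.001, -0.005, -1.0]]
contact_force: [-0.1, -0.2, -0.0]
width: 0.726
finger_force: 0.0
```

```bash
python3 - <<'E'
from h import *
s=bot.observe();print(s["clock"],s["eef_pos"],s["tool_rot"],s["contact_force"],s["width"])
c,im=snap("wrist","w6");np.save("c6.npy",c["extrinsics"])
cv2.imwrite("pics/w6b.png",cv2.resize(im[50:350,180:500,::-1],(640,600),interpolation=cv2.INTER_CUBIC))
E
```

```text
12.2333 [ 561.9195 -129.4761  363.6213] [[ 0.1391  0.9903 -0.005 ]
 [ 0.9903 -0.1391  0.0018]
 [ 0.0011 -0.0052 -1.    ]] [-0.0944 -0.1817 -0.0043] 0.7258522375233859
```

View pics/w6b.png

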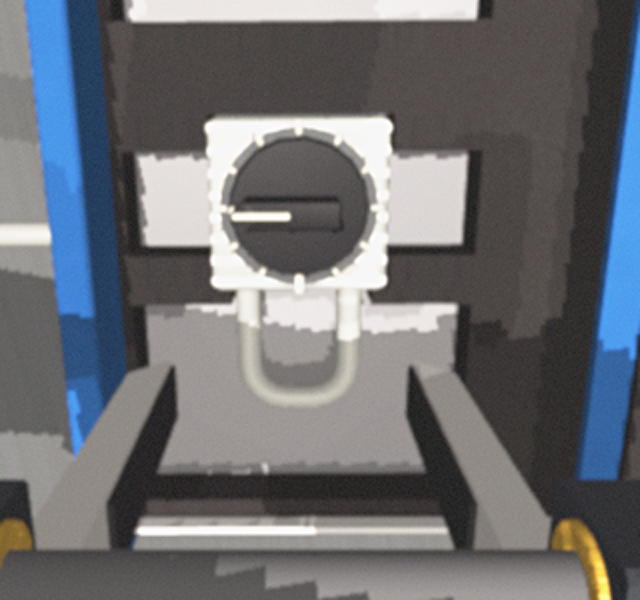

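The pointer now points left in the image at a mark, a quarter turn clockwise from the shackle, which is three o'clock. The shackle is centred at crop column 299 and the fingertips at 290, so I'll shift about 2.5 mm and descend to it.

Emit:
apply_moves:
  increments:
    - [[0,0.0025,0.01],0]
    - [[0,0,0.015],0]
    - [[0,0,0.015],0]
    - [[0,0,0.012],0]
    - [[0,0,0.008],0]
    - [[0,0,0],0]
    - [[0,0,0],0]
    - [[0,0,0],0]

```text
clock: 12.95
eef_pos: [565.3, -130.1, 306.5]
tool_rot: [[0.139, 0.99, 0.002], [0.99, -0.139, -0.0], [-0.0, 0.002, -1.0]]
contact_force: [-0.2, -0.2, 0.6]
width: 0.726
finger_force: 0.0
```

Emit:
apply_moves:
  increments:
    - [[0,0,0],0]
    - [[0,0,0],0]
    - [[0,0,0],0]
    - [[0,0,0],0]
  fingers: -0.2
  grip_force: 20

```text
clock: 13.28
eef_pos: [564.8, -130.1, 306.0]
tool_rot: [[0.139, 0.99, -0.0], [0.99, -0.139, -0.0], [-0.0, -0.0, -1.0]]
contact_force: [1.9, -1.1, 1.3]
width: 0.482
finger_force: 20.1
```

Emit:
apply_moves:
  increments:
    - [[-0.004,0,0],0]
    - [[-0.004,0,0],0]
    - [[-0.004,0,0],0]
    - [[-0.004,0,0],0]
    - [[-0.003,0,0],0]
    - [[-0.002,0,0],0]
    - [[-0.001,0,0],0]
    - [[0,0,0],0]
    - [[0,0,0],0]

```text
clock: 14.03
eef_pos: [562.0, -151.4, 305.5]
tool_rot: [[0.139, 0.99, 0.0], [0.99, -0.139, 0.001], [0.001, 0.0, -1.0]]
contact_force: [0.7, 4.9, 2.4]
width: 0.482
finger_force: 20.0
```

Emit:
apply_moves:
  increments:
    - [[-0.0015,0,0],0]
    - [[-0.0015,0,0],0]
    - [[0,0,0],0]

```text
clock: 14.28
eef_pos: [561.8, -152.7, 305.3]
tool_rot: [[0.138, 0.99, 0.001], [0.99, -0.138, 0.007], [0.007, -0.0, -1.0]]
contact_force: [1.1, 10.0, 2.2]
width: 0.48
finger_force: 20.0
```

Emit:
apply_moves:
  increments:
    - [[0.003,0,0],0]
    - [[0,0,0],0]
    - [[0,0,0],0]
    - [[0,0,-0.02],0]
    - [[0,0,-0.03],0]
    - [[0,0,-0.03],0]
    - [[0,0,0],0]
    - [[0,0,0],0]
    - [[0,0,0],0]
  fingers: 0.55

```text
clock: 15.03
eef_pos: [561.7, -152.3, 384.8]
tool_rot: [[0.14, 0.99, -0.001], [0.99, -0.14, -0.001], [-0.001, -0.001, -1.0]]
contact_force: [-0.4, -0.2, -0.8]
width: 0.773
finger_force: 0.0
```

```bash
python3 - <<'E'
from h import *
s=bot.observe();print(s["clock"],s["eef_pos"],s["tool_rot"],s["contact_force"],s["width"])
c,im=snap("wrist","w7");np.save("c7.npy",c["extrinsics"])
cv2.imwrite("pics/w7b.png",cv2.resize(im[0:300,180:500,::-1],(640,600),interpolation=cv2.INTER_CUBIC))
d=(im.max(2)<110).astype(np.uint8)
p0=proj(c,[[570,-80.4,130]])[0];print(p0)
roi=np.zeros_like(d);x,y=p0.astype(int);cv2.circle(roi,(x,y),36,1,-1)
k,l,st,ce=cv2.connectedComponentsWithStats(cv2.morphologyEx(d*roi,cv2.MORPH_OPEN,np.ones((3,3))))
i=1+np.argmax(st[1:,4]);h=cv2.convexHull(ray(c,np.argwhere(l==i)[:,::-1],130)[:,:2].astype(np.float32))
print(st[i],cv2.minEnclosingCircle(h))
E
```

```text
15.0333 [ 561.7019 -152.273   384.8026] [[ 0.1401  0.9901 -0.0007]
 [ 0.9901 -0.1401 -0.0007]
 [-0.0008 -0.0006 -1.    ]] [-0.4316 -0.1647 -0.8329] 0.7729688625662846
[322.5994 117.8285]
[ 293   91   65   60 2222] ((571.5280151367188, -80.81901550292969), 22.78527069091797)
```

View pics/w7b.png

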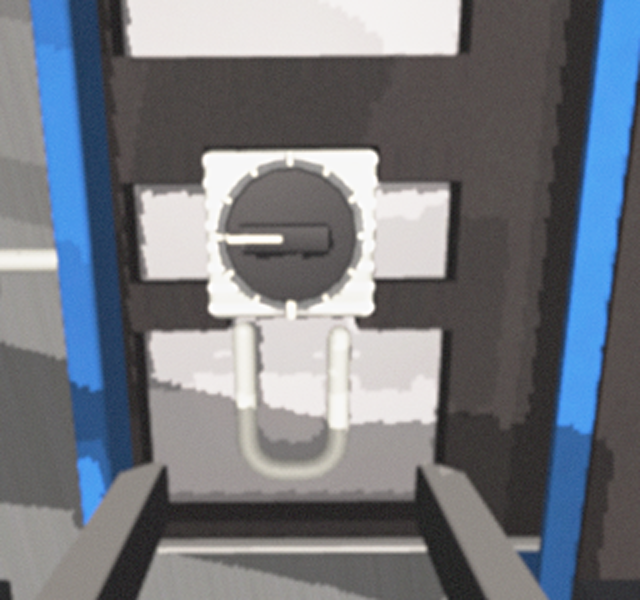

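The shackle is fully out, with its short leg clear at crop (340,330), and the dial is still at three o'clock. Next I'll grip the case in the finger recesses.

Emit:
apply_moves:
  increments:
    - [[0.024,0,0],-0.007]
    - [[0.024,0,0],0]
    - [[0.0242,-0.001,0],0]
    - [[0,0,0.02],0]
    - [[0,0,0.02],0]
    - [[0,0,0],0]
    - [[0,0,0],0]
    - [[0,0,0],0]

```text
clock: 15.75
eef_pos: [570.6, -80.4, 345.2]
tool_rot: [[0.133, 0.991, -0.001], [0.991, -0.133, 0.0], [0.0, -0.001, -1.0]]
contact_force: [-0.1, -0.6, 0.6]
width: 0.775
finger_force: 0.0
```

Emit:
apply_moves:
  increments:
    - [[0,0,0.015],0]
    - [[0,0,0.015],0]
    - [[0,0,0.01],0]
    - [[0,0,0.004],0]
    - [[0,0,0],0]
    - [[0,0,0],0]

```text
clock: 16.25
eef_pos: [570.8, -80.3, 302.2]
tool_rot: [[0.133, 0.991, 0.001], [0.991, -0.133, -0.0], [0.0, 0.001, -1.0]]
contact_force: [0.1, -0.1, 1.0]
width: 0.776
finger_force: 0.0
```

Emit:
apply_moves:
  increments:
    - [[0,0,0],0]
    - [[0,0,0],0]
    - [[0,0,0],0]
    - [[0,0,0],0]
    - [[0,0,0],0]
  fingers: 0.0
  grip_force: 40

```text
clock: 16.67
eef_pos: [570.9, -80.2, 302.6]
tool_rot: [[0.132, 0.991, 0.002], [0.991, -0.132, -0.0], [-0.0, 0.002, -1.0]]
contact_force: [0.3, -0.1, 3.5]
width: 0.634
finger_force: 40.0
```

Emit:
apply_moves:
  increments:
    - [[0,0,-0.01],0]
    - [[0,0,-0.015],0]
    - [[0,0,-0.02],0]
    - [[0,0,-0.025],0]
    - [[0,0,-0.025],0]
    - [[0,0,-0.025],0]
    - [[0,0,-0.025],0]
    - [[0,0,-0.025],0]
    - [[0,0,-0.02],0]
    - [[0,0,-0.01],0]

```text
clock: 17.5
eef_pos: [570.3, -80.0, 504.3]
tool_rot: [[0.132, 0.991, 0.003], [0.991, -0.132, -0.0], [-0.0, 0.003, -1.0]]
contact_force: [-0.6, -0.0, -3.6]
width: 0.637
finger_force: 40.0
```

Emit:
apply_moves:
  increments:
    - [[0,0,-0.01],0]
    - [[0,0,-0.005],0]
    - [[0,0,0],0]
    - [[0,0,0],0]
    - [[0,0,0],0]
    - [[0,0,0],0]

```text
clock: 18.0
eef_pos: [570.8, -80.2, 514.9]
tool_rot: [[0.133, 0.991, -0.003], [0.991, -0.133, 0.001], [0.0, -0.003, -1.0]]
contact_force: [-0.4, -0.1, -2.6]
width: 0.637
finger_force: 40.0
```

```bash
python3 - <<'E'
from h import *
s=bot.observe();print(s["clock"],s["eef_pos"],s["tool_rot"][2],s["contact_force"],s["width"],s["finger_force"])
c,im=snap("wrist","w8");c2,i2=snap("scene","s8")
a=im[50:350,180:500,::-1];b=cv2.resize(i2[120:320,200:420,::-1],(330,300))
cv2.imwrite("pics/m8.png",np.hstack([a,b]))
E
```

```text
18.0 [570.7572 -80.1697 514.9012] [ 0.0004 -0.0028 -1.    ] [-0.4317 -0.1428 -2.6015] 0.6368988766736337 39.9961656332016
```

View pics/m8.png

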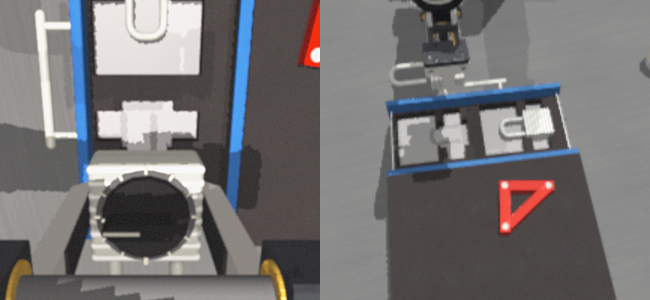

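The padlock is held level with its pointer at three o'clock and its shackle out. It's about 15 cm above the chest, with the drawer still open, the key padlock in its pocket and the magnet undisturbed.

```bash
python3 -c "
from bench import workorder
print(workorder.close_job())"
```

```text
the job is handed in; nothing more can be done
None
```

The job is handed in: the drawer is fully open, the dial is at three o'clock, the shackle is all the way out, and the padlock is held level by its body about 15 cm above the chest, after about 18 s of robot time.

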